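# Swing the tap's spout over the open beaker and open the tap

## Robot

A 6-joint arm with a two-finger parallel gripper is mounted at the origin on a cart in front of the work surface, level with it; the furniture and walls round the work are solid. World frame = base frame: x ahead of the robot, y to its left, z up, the work surface at z = 0. Lengths are in mm, angles in rad, forces in N, time in s.
With the tool pointing down it reaches from about 350 to 875 mm from the base axis. Payload 4.2 kg.
Tool frame: the origin (TCP) lies midway between the tips of the shut fingers; the grasp point (between the pads) lies arm.grip_depth behind it (arm.grip_depth is the distance from the TCP to the grasp point, in mm); z points along the fingers, y is the direction in which the jaws open and shut (so a half turn about z gives the same grasp; the last joint's range is limited). The gripper opens to 85 mm and grips with 20 to 120 N. Pads are 22 mm wide; open, the fingers measure 114 mm over their backs; the gripper's body (76 mm by 85 mm) begins 54 mm behind the grasp point. The pads swing forward as they close: fully open they stand 13 mm farther back than shut.
Start: joints at [-1.027, 0.385, 0.008, 0, -1.194, -0.259], TCP at [175.62, -599.797, 231.312] pointing down, gripper open.
Joint ranges: [-3.14, 3.14], [-1.21, 2.06], [-1.07, 1.41], [-3.16, 2.05], [-2.99, -0.16], [-3.1, 3.1]. Speed limits (rad/s): [2.79, 2.79, 3.14, 3.14, 3.14, 3.14].

## Interface

Orientations are given as a unit quaternion [x, y, z, w].
In Python, from bench import arm gives the robot as it stands.
- The arm moves only by the tool play_rows, never from a script. Its argument "motion" is one flat list of numbers, 7 for each row, row after row: the opening in per cent of the stroke, from 0 (shut) to 100 (fully open), then the shift along the world's x, y, z in cm, then the turn, a rotation vector about the world's x, y, z in degrees. A call has 1 to 5 rows; each row is the pose to reach, as a shift and turn from the pose commanded when the call began; what a row does not reach only later rows make up. A row lasts 1/8 s, in which the tool goes at most 62.5 mm and 10.7 degrees, less where a joint would pass 70% of its speed; a pose out of reach is approached as far as the arm can. A call with a gripper value outside its range is refused whole. The fingers move at their own pace and stop on an object; the grip force is fixed at half the most. Time passes only in rows, so rows that repeat a pose let the fingers close. It gives the time, the measured TCP pose, the force and the opening at its end, in the units of the state.
- arm.read_state(): the state, without advancing time (a new reading comes with each control period).
- arm.get_image(name): name is "side" or "top"; returns (picture, depth): 384x512x3 uint8, red, green, blue; 384x512 float32, mm along the optical axis (not along the pixel's ray), 0 where there is no reading.
- arm.camera_info(name): a dict with "fovy" (degrees; the focal length in pixels is half the picture's height over the tangent of half this angle, whatever the lens; pixels are square), "cx", "cy" (the principal point, pixels), "R" (3x3) and "t" (3): a world point X has camera coordinates R X + t. Camera axes: x right, y down, z forward; pixel columns grow to the right and rows downward; lengths in mm; the calibration is good to about 2 mm. A picture is of the moment at which its call begins. camera_info takes no time and is no camera call.
- arm.job_done(): hands the job in, once; it reports no verdict.
Trained networks look in the newest picture that a camera, given by its name, has taken for a name from the list of things; names that differ only in an ending like _2 or _b are one class to them, and where a whole thing is asked for, a point or a joint stands for the part that bears it (a point fixed in the world has none). Each returns a list of dicts, best first, with "confidence" (0 to 1); they miss things now and then, are a little off and sometimes report something else, mostly with a low value. They report only what shows in the picture. A call takes as long as a camera call. They do not tell look-alikes from the thing itself.
- arm.outline_of(thing, camera): "mask" (384x512 bool, what is visible of it) and "extent" ([left, top, width, height] in pixels, round what is visible of it).
- arm.place_of(thing, camera): "uv" ([column, row] in pixels: a listed point, or the origin of a listed thing).
The state is a dict: "clock": time; "joints": joint angles; "joint_vel": joint speeds; "joint_efforts": joint torques, N m; "position": TCP position; "ee_rot": TCP orientation; "contact_force": force on the tool from outside, world axes, zero at the start; "wrist_torque": the same for the moment, N m; "gripper_width": finger opening in mm.
Only numpy, scipy, OpenCV 4.12 (cv2) and the standard library are available. Lean on these libraries where they do the work, as an engineer would, in place of code of your own. Each camera call takes 0.05 s, during which the arm holds its last target.

## Task

With the fingertips only, push the swivel spout of the bench tap round until its nozzle stands over the middle of the open beaker (the one vessel that is not covered, stoppered or capped), and leave it there. Then push the tap's lever a quarter turn to its open position, in line with the feed pipe. Push gently, pinch and lift nothing, do not turn the lever before the spout is over the open beaker, and leave all the vessels standing where they are.

Things in the scene. Friction and masses are not known exactly. Their poses are not given: they have to be found in the camera images.
- tap_stand: fixed steel bench tap; z up, origin on the bench under the column's axis. Foot plate 60 x 290 x 12 mm along its y (-60 to +230 mm). Column 28 mm thick; the spout's round cap on it is 34 mm thick, top at z = 193 mm. The feed pipe, 18 mm thick, runs along +y at z = 55 mm from the column to the brass valve at y = +190 mm, which carries the lever
- spout (a joint): angle of the swivel spout about the column's vertical axis (rad), -1.6 to 1.6; 0 = spout points along -x of tap_stand, grows anticlockwise seen from above (towards -y of tap_stand). It stays where it is left (friction 0.12 N m, about 1.2 N at 100 mm from the axis)
- spout_axis (a point): the spout is a straight level steel tube 16 mm thick, its centre line 177 mm above the bench, from the column out to 160 mm, where it turns down into the nozzle. This point lies on the column's axis at z = 177 mm
- nozzle (a point): mouth of the nozzle, 160 mm from the column's axis, 147 mm above the bench, 19 mm in diameter
- tap (a joint): angle of the lever about its vertical axis (rad), 0 to 1.57, a stop at each end; 0 = shut (points along +x of tap_stand, across the pipe), 1.57 = open (points along +y of tap_stand, in line with the pipe, away from the column). Grows anticlockwise from above; starts within 0.2 of shut, stays where it is left (friction 0.08 N m, about 1.1 N at 70 mm)
- tap_axis (a point): the tap's lever is a flat level steel bar 14 mm wide and 8 mm thick with a black grip 18 mm wide and 14 mm thick on its outer 34 mm, 90 mm long from the axis. Centre line 86 mm above the bench. This point lies on its turning axis, 86 mm above the bench
- handle_end (a point): outer end of the tap's lever, 90 mm from its axis, 86 mm above the bench
- open_beaker: the open beaker: clear, 67 mm wide, 106 mm high, nothing on it; origin at the centre of its underside. Loose. The four vessels stand on the bench in any order, in an arc of 160 mm radius round the column on the -x side of tap_stand, 32 and 62 degrees to either side of its -x
- covered_beaker: a clear beaker 69 mm wide, 108 mm high, covered by a watch glass (shallow glass dish 87 mm wide, 5 mm thick) that lies on its rim; origin at the centre of the beaker's underside. Loose on the bench
- stoppered_flask: conical flask with a round stopper, 68 mm wide, 137 mm high; origin at the centre of its underside. Loose
- capped_vial: small vial with a cap, 24 mm wide, 58 mm high; origin at the centre of its underside. Loose
There are look-alikes about, which are no part of the job. What is shaped like the open_beaker but yellow is not meant.

How it is judged:
By the outcome, as a careful person would: the job done as asked, in the order asked, and still so for the second after the job is handed in, with the robot touching nothing.
It also fails if it takes over 64 s, if anything falls off the work surface, if the arm or the gripper's body presses on something with over 40 N, if the wrist force passes 120 N, or if a joint passes its speed limit or range.

## Working session

There is one attempt and no reset: what is moved stays moved. The work goes in short steps, Python scripts to look and compute and a tool call to move; the robot and the scene stay as the last step left them, time stands still between calls to the robot, and variables do not carry over. Pictures are saved under pics/ and viewed, and the job is handed in when it is done.

Besides the shell and the picture viewer there is one more tool, called after "Call:" by a JSON object that holds its "method" and its "body". play_rows: Moves the arm, as the interface text tells. Its arguments: {"type":"object","properties":{"motion":{"type":"array","items":{"type":"number"}}},"required":["motion"]}

```bash
ls; mkdir -p pics; cat > h.py <<'E'
import numpy as np, cv2
from bench import arm
def K(n):
    c=arm.camera_info(n); f=192/np.tan(np.radians(c["fovy"])/2)
    return f,c["cx"],c["cy"],np.array(c["R"]),np.array(c["t"])
def ray(n,uv):
    f,cx,cy,R,t=K(n); d=R.T@np.array([(uv[0]-cx)/f,(uv[1]-cy)/f,1]); return -R.T@t,d
def atz(n,uv,z):
    o,d=ray(n,uv); return o+d*(z-o[2])/d[2]
def proj(n,X):
    f,cx,cy,R,t=K(n); c=R@np.array(X,float)+t; return cx+f*c[0]/c[2],cy+f*c[1]/c[2]
def cloud(n,dep):
    f,cx,cy,R,t=K(n); v,u=np.mgrid[:384,:512]; P=np.stack([(u-cx)/f*dep,(v-cy)/f*dep,dep],-1)-t
    return P@R
def two(a,b):
    (o1,d1),(o2,d2)=ray("top",a),ray("side",b)
    A=np.stack([d1,-d2],1); s=np.linalg.lstsq(A,o2-o1,rcond=None)[0]
    p,q=o1+s[0]*d1,o2+s[1]*d2; return (p+q)/2,np.linalg.norm(p-q)
E
python3 - <<'E'
from h import *
for n in("top","side"):
    p,d=arm.get_image(n); cv2.imwrite(f"pics/{n}0.png",p[:,:,::-1]); np.save(f"{n}_d.npy",d); np.save(f"{n}_p.npy",p)
    c=arm.camera_info(n);print(n,c)
    for t in("spout_axis","nozzle","tap_axis","handle_end","open_beaker","covered_beaker","stoppered_flask","capped_vial","tap_stand"):
        print(t,[(np.round(r["uv"],1).tolist(),round(r["confidence"],2)) for r in arm.place_of(t,n)])
print(arm.read_state())
E
```

```text
pics
top {'fovy': 54.74274795834554, 'cx': 255.63020605177698, 'cy': 190.90356377993456, 'R': array([[ 0.02027166, -0.99956737, -0.02131038],
       [-0.99657448, -0.01849248, -0.08060601],
       [ 0.08017705,  0.0228714 , -0.99651821]]), 't': array([-14.58940071, 517.61718716, 943.07831149])}
spout_axis [([259.3, 155.6], 0.64)]
nozzle [([240.4, 232.4], 0.63)]
tap_axis [([186.1, 160.5], 0.59), ([180.9, 125.2], 0.53)]
handle_end [([181.8, 122.2], 0.51)]
open_beaker [([306.6, 203.8], 0.82)]
covered_beaker [([288.6, 226.9], 0.73), ([183.6, 161.3], 0.31)]
stoppered_flask [([204.7, 194.3], 0.89)]
capped_vial [([222.8, 219.9], 0.39)]
tap_stand [([261.9, 173.0], 0.63)]
side {'fovy': 45.38861785204638, 'cx': 261.24442620435894, 'cy': 184.1022115498247, 'R': array([[-9.90239405e-01, -1.39376338e-01,  3.96088494e-04],
       [-8.21953964e-02,  5.81681122e-01, -8.09253353e-01],
       [ 1.12560372e-01, -8.01387116e-01, -5.87459661e-01]]), 't': array([ 534.03271418,  147.36530352, 1053.23461017])}
spout_axis [([249.4, 159.0], 0.69)]
nozzle [([318.2, 186.7], 0.63)]
tap_axis [([224.9, 249.6], 0.8
[... 253 characters left out ...]

{'clock': 1.0, 'joints': array([-1.02736247e+00,  3.84689904e-01,  7.90290114e-03, -2.63270225e-06,
       -1.19398564e+00, -2.58583840e-01]), 'joint_vel': array([-0.00027633, -0.00032231, -0.00134589,  0.00042298,  0.00037536,
        0.00109515]), 'joint_efforts': array([ 3.17369495e-05, -3.92100120e+01,  1.88621449e+01,  4.19070259e+00,
       -3.46028482e-04,  3.24690888e-06]), 'position': array([ 175.64516618, -599.7945159 ,  231.3189231 ]), 'ee_rot': array([-1.41943505e-01,  9.89874760e-01, -1.04261543e-05,  5.74998715e-06]), 'contact_force': array([ 0.06895006,  0.18603663, -0.42186351]), 'wrist_torque': array([0.01318988, 0.02659635, 0.02622262]), 'gripper_width': 85.59921320790541}
```

```bash
python3 - <<'E'
import cv2
a=cv2.imread("pics/top0.png")[80:290,130:380];cv2.imwrite("pics/top0c.png",cv2.resize(a,None,fx=2.85,fy=2.85,interpolation=2))
a=cv2.imread("pics/side0.png")[90:320,130:400];cv2.imwrite("pics/side0c.png",cv2.resize(a,None,fx=2.6,fy=2.6,interpolation=2))
E
```

```text
(no output)
```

View pics/top0.png

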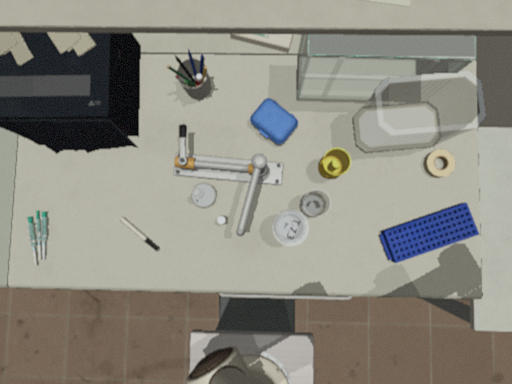

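View pics/side0.png

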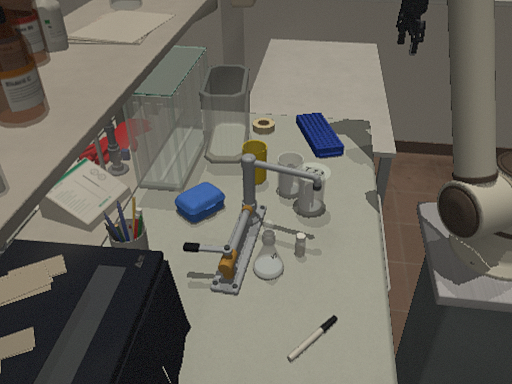

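```bash
sleep 1
```

```text
(no output)
```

View pics/top0c.png

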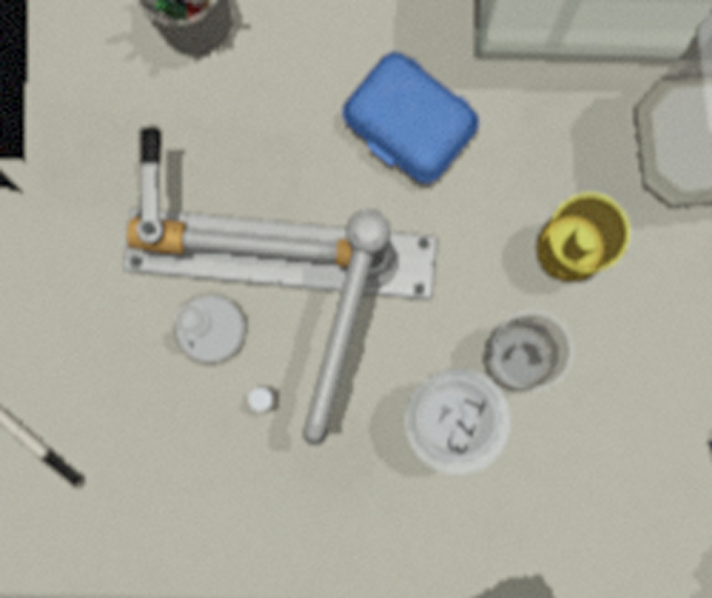

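View pics/side0c.png

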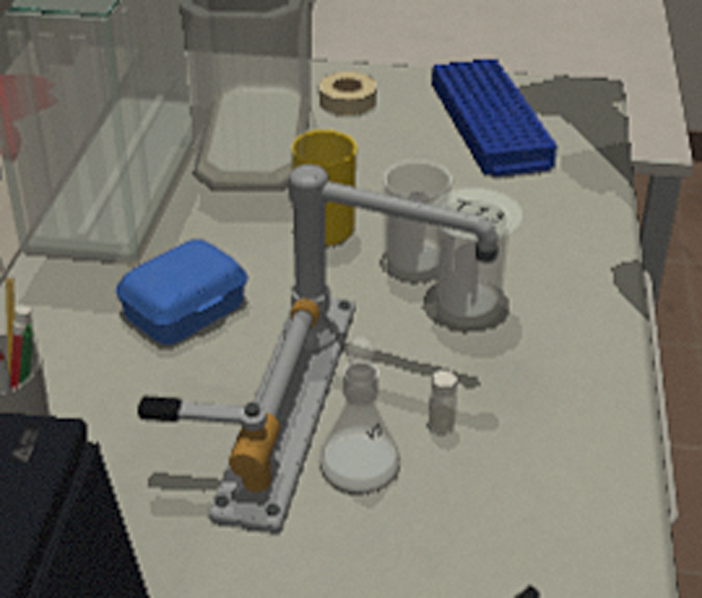

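```bash
python3 - <<'E'
from h import *
print("grip",arm.grip_depth)
# triangulate
for n,a,b in(("sp_ax",(259.3,155.6),(249.4,159)),("nozzle",(240.4,232.4),(318.2,186.7)),("tap_ax",(183,160.5),(224.9,249.6)),("handle",(182.5,125.2),(183,245))):
    p,e=two(a,b); print(n,p.round(1),round(e,1))
tp=np.load("top_p.npy");P=cloud("top",np.load("top_d.npy"))
z=P[...,2]
def reg(u0,u1,v0,v1,z0,z1):
    q=P[v0:v1,u0:u1].reshape(-1,3); return q[(q[:,2]>z0)&(q[:,2]<z1)]
q=reg(225,280,145,245,172,200); print("spout pts",len(q), q[:,2].max())
# cap
c=q[q[:,2]>188];print("cap",len(c),c.mean(0).round(1))
# tube centreline: bin by x
for x in range(int(q[:,0].min()),int(q[:,0].max()),20):
    s=q[(q[:,0]>=x)&(q[:,0]<x+20)]; print(x,len(s),s[:,:2].mean(0).round(1),s[:,2].max().round(0),np.ptp(s[:,1]).round(0))
q=reg(172,195,118,170,76,105); print("lever",len(q))
for x in range(int(q[:,0].min()),int(q[:,0].max()),12):
    s=q[(q[:,0]>=x)&(q[:,0]<x+12)]; print(x,len(s),s[:,:2].mean(0).round(1),s[:,2].max().round(0),np.ptp(s[:,1]).round(0))
for n,uv,zz in(("open",(306.6,203.8),0),("cov",(288.6,226.9),0),("flask",(204.7,194.3),0),("vial",(222.8,219.9),0),("yellow",(330,168),0)):
    print(n,atz("top",uv,zz).round(1))
for n,uv in(("open",(287.6,193.3)),("cov",(310.9,211.4)),("flask",(269.9,265.3)),("vial",(301.3,253.7))): print("side",n,atz("side",uv,0).round(1))
for t in("open_beaker","covered_beaker","stoppered_flask","capped_vial","tap_stand"):
  for n in("top","side"):
    print(t,n,[(r["extent"],round(r["confidence"],2)) for r in arm.outline_of(t,n)])
E
```

```text
grip 18.700000000000003
sp_ax [574.9 -15.1 183.6] 13.7
nozzle [412.8  24.5 150.9] 2.2
tap_ax [586.8 174.3  83.2] 4.8
handle [673.4 177.7  87.6] 3.8
spout pts 691 194.7950547756288
cap 155 [570.9 -13.7 191. ]
411 68 [421.8  23.4] 185.0 15.0
431 70 [441.5  18.7] 187.0 19.0
451 67 [460.9  14. ] 186.0 17.0
471 68 [480.4   9.1] 186.0 19.0
491 72 [500.8   4.1] 187.0 19.0
511 71 [521.4  -1.3] 188.0 19.0
531 68 [541.5  -6.2] 186.0 17.0
551 119 [562.3 -12.9] 195.0 33.0
571 88 [578.  -14.1] 194.0 32.0
lever 281
574 37 [581.  174.8] 96.0 20.0
586 35 [591.6 174.5] 96.0 20.0
598 29 [604.4 175. ] 92.0 12.0
610 29 [616.5 175.3] 92.0 13.0
622 27 [628.1 175.8] 90.0 12.0
634 32 [639.9 176. ] 94.0 15.0
646 37 [651.3 176.5] 95.0 17.0
658 40 [663.4 176.5] 94.0 16.0
670 15 [672.3 177.5] 92.0 16.0
open [ 487.8 -139.3    0. ]
cov [426.1 -92.7   0. ]
flask [507.9 131.3   0. ]
vial [441.   81.2   0. ]
yellow [ 584.2 -200.4    0. ]
side open [ 488.5 -142.2    0. ]
side cov [423.  -74.9   0. ]
side flask [502.5 124.7   0. ]
side vial [436.6  79.1   0. ]
open_beaker top [([295.9, 185.9, 35.8, 32.7], 0.94), ([319.4, 149.6, 35.9, 30.7], 0.94)]
open_beaker side [([279.2, 150.4, 26.3, 48.9], 0.96), ([240.9, 142.2, 25.5, 44.4], 0.67)]
covered_beaker top [([272.3, 211.3, 35.0, 30.3], 0.9)]
covered_beaker side [([296.2, 161.1, 31.4, 58.0], 0.77)]
stoppered_flask top [([193.8, 181.4, 25.2, 24.6], 0.65)]
stoppered_flask side [([252.1, 220.9, 30.8, 56.7], 0.94)]
capped_vial top [([216.4, 213.4, 7.9, 11.4], 0.47)]
capped_vial side [([296.2, 231.9, 10.5, 26.4], 0.76)]
tap_stand top [([173.0, 124.8, 107.4, 111.8], 0.96), ([297.2, 187.5, 34.1, 28.6], 0.29)]
tap_stand side [([183.1, 155.3, 139.2, 136.2], 0.71)]
```

```bash
python3 - <<'E'
from h import *
tp=np.load("top_p.npy");sp=np.load("side_p.npy")
def draw(n,im,crop,s,c):
    a=cv2.resize(im[crop[1]:crop[3],crop[0]:crop[2],::-1],None,fx=s,fy=s,interpolation=cv2.INTER_CUBIC)
    for z,r,col in((0,33.5,(0,0,255)),(106,33.5,(0,255,0))):
        pts=[proj(n,(c[0]+r*np.cos(t),c[1]+r*np.sin(t),z)) for t in np.linspace(0,6.3,60)]
        pts=((np.array(pts)+.5-[crop[0],crop[1]])*s).astype(int); cv2.polylines(a,[pts],False,col,1)
    return a
c=(487,-143.5)
A=draw("top",tp,(280,170,345,230),6,c);B=draw("side",sp,(270,130,335,220),6,c)
h=max(A.shape[0],B.shape[0]);A=cv2.copyMakeBorder(A,0,h-A.shape[0],0,0,0);B=cv2.copyMakeBorder(B,0,h-B.shape[0],0,0,0)
cv2.imwrite("pics/bk.png",np.hstack([A,B]))
P=cloud("top",np.load("top_d.npy"));q=P[185:222,295:333].reshape(-1,3)
print(np.histogram(q[:,2],bins=[-20,3,10,30,90,100,110,120]))
k=q[(q[:,2]>95)&(q[:,2]<115)];print(len(k),k.mean(0),k.min(0),k.max(0))
print(P[200:210:3,306:322:4,:].round(0).tolist())
E
```

```text
(array([566, 151, 159, 232,  35, 173,  83]), array([-20,   3,  10,  30,  90, 100, 110, 120]))
269 [ 472.95853913 -135.17100601  106.85355581] [ 441.78703686 -182.50293726   95.40050544] [520.65473176 -99.50106136 114.40204225]
[[[497.0, -137.0, 9.0], [498.0, -147.0, 6.0], [495.0, -151.0, 55.0], [498.0, -168.0, 10.0]], [[489.0, -137.0, 10.0], [490.0, -147.0, 6.0], [490.0, -158.0, 8.0], [487.0, -160.0, 66.0]], [[482.0, -137.0, 11.0], [482.0, -147.0, 8.0], [482.0, -158.0, 9.0], [480.0, -161.0, 55.0]], [[474.0, -137.0, 9.0], [474.0, -147.0, 11.0], [441.0, -27.0, 981.0], [474.0, -168.0, 10.0]]]
```

View pics/bk.png

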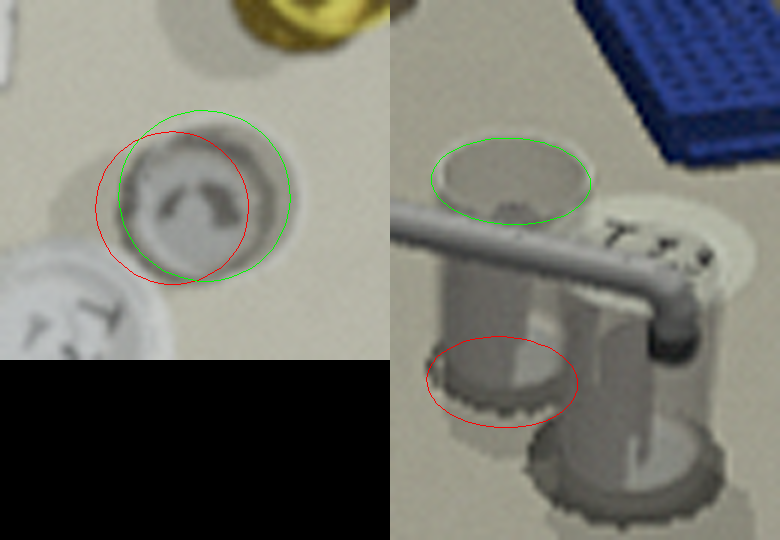

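Call:
{"method": "play_rows", "body": {"motion": [0,6,13,2,0,0,0,0,12,26,2,0,0,0,0,12,26,2,0,0,0,0,12,26,2,0,0,0,0,12,26,2,0,0,0]}}

```text
clock: 2.12
position: [296.2, -337.7, 251.9]
ee_rot: [-0.143, 0.99, -0.0, 0.001]
contact_force: [0.7, -0.4, -0.3]
gripper_width: 0.0
```

Call:
{"method": "play_rows", "body": {"motion": [0,12,26,0,0,0,-30,0,12,26,0,0,0,-30,0,12,26,0,0,0,-30,0,12,26,0,0,0,-30,0,12,26,0,0,0,-30]}}

```text
clock: 2.75
position: [411.8, -87.7, 251.9]
ee_rot: [0.119, 0.993, 0.0, 0.001]
contact_force: [1.1, -0.0, 0.6]
gripper_width: -0.2
```

Call:
{"method": "play_rows", "body": {"motion": [0,5.8,13,0,0,0,0,0,5.8,13,0,0,0,0,0,5.8,13,0,0,0,0,0,5.8,13,-5,0,0,0,0,5.8,13,-9.1,0,0,0]}}

```text
clock: 3.38
position: [468.9, 40.4, 159.2]
ee_rot: [0.119, 0.993, 0.0, 0.0]
contact_force: [0.1, -0.2, 0.3]
gripper_width: -0.2
```

```bash
python3 - <<'E'
from h import *
s=arm.read_state();print(s["position"],s["ee_rot"],s["contact_force"])
for n in("top","side"):
    p,d=arm.get_image(n); cv2.imwrite(f"pics/{n}1.png",p[:,:,::-1])
a=cv2.imread("pics/top1.png")[100:290,150:350];b=cv2.imread("pics/side1.png")[100:290,170:370]
cv2.imwrite("pics/c1.png",cv2.resize(np.hstack([a,b]),None,fx=2,fy=2))
# waypoints
col=np.array([571,-14.2]);r=112;d=22.5
for th in(166.3,180,195,210,225,237.3):
    t=np.radians(th);print(th,(col+r*np.array([np.cos(t),np.sin(t)])-d*np.array([-np.sin(t),np.cos(t)])).round(1))
E
```

```text
[468.89756973  40.40571322 159.2158145 ] [1.19179426e-01 9.92872712e-01 1.98187033e-04 5.43763242e-05] [ 0.0549911  -0.21704466  0.34386699]
166.3 [467.5  34.2]
180 [459.    8.3]
195 [457.  -21.5]
210 [462.8 -50.7]
225 [475.9 -77.5]
237.3 [491.6 -96.3]
```

View pics/c1.png

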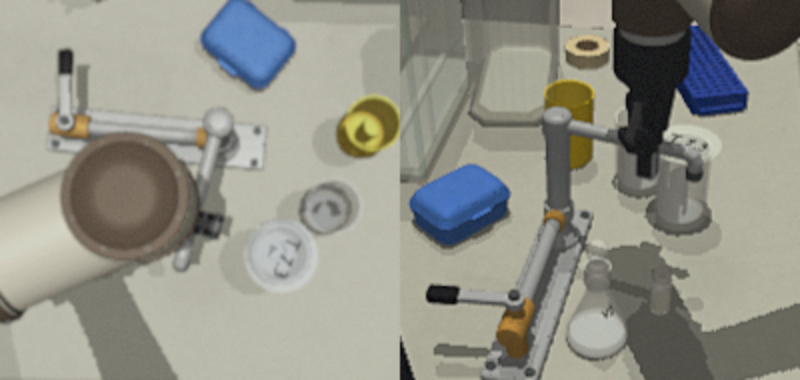

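Call:
{"method": "play_rows", "body": {"motion": [0,-0.1,-0.6,0,0,0,0,0,-0.3,-1.3,0,0,0,3,0,-0.6,-1.9,0,0,0,6,0,-0.8,-2.6,0,0,0,10,0,-1.0,-3.2,0,0,0,14]}}

```text
clock: 4.1
position: [461.1, 8.5, 163.1]
ee_rot: [-0.004, 1.0, 0.001, 0.003]
contact_force: [0.5, 0.5, -1.1]
gripper_width: 0.2
```

```bash
python3 - <<'E'
from h import *
s=arm.read_state();print(s["position"],s["ee_rot"],s["contact_force"])
for n in("top","side"):
    p,d=arm.get_image(n); cv2.imwrite(f"pics/{n}2.png",p[:,:,::-1])
a=cv2.imread("pics/top2.png")[100:290,150:350];b=cv2.imread("pics/side2.png")[100:290,170:370]
cv2.imwrite("pics/c2.png",cv2.resize(np.hstack([a,b]),None,fx=2,fy=2))
E
```

```text
[461.12133839   8.49257754 163.06578235] [-3.78886274e-03  9.99987475e-01  9.98259682e-04  3.11417798e-03] [ 0.4872485   0.50012708 -1.08148031]
```

View pics/c2.png

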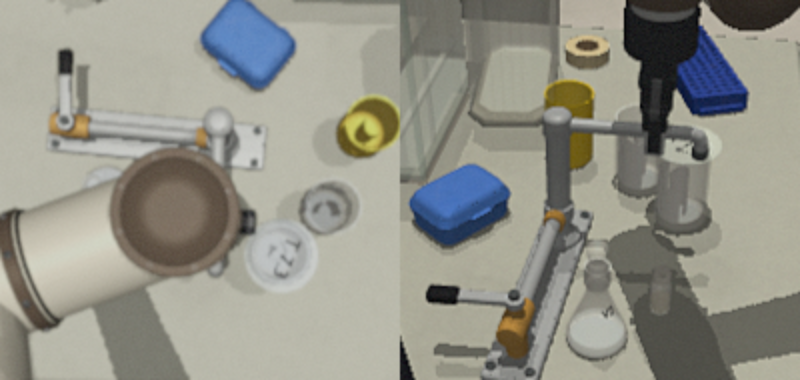

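Call:
{"method": "play_rows", "body": {"motion": [0,-0.2,-1.2,-0.2,0,0,6,0,-0.3,-2.4,-0.3,0,0,12,0,-0.3,-3.6,-0.3,0,0,18,0,-0.1,-4.8,-0.3,0,0,24,0,0.2,-5.9,-0.3,0,0,30]}}

```text
clock: 4.82
position: [462.5, -50.6, 159.1]
ee_rot: [-0.263, 0.965, -0.0, 0.002]
contact_force: [-0.4, 2.4, -0.1]
gripper_width: -0.2
```

```bash
python3 - <<'E'
from h import *
s=arm.read_state();print(s["position"],s["ee_rot"],s["contact_force"])
for n in("top","side"):
    p,d=arm.get_image(n); cv2.imwrite(f"pics/{n}3.png",p[:,:,::-1])
    print([(np.round(r["uv"],1).tolist(),round(r["confidence"],2)) for r in arm.place_of("nozzle",n)])
a=cv2.imread("pics/top3.png")[100:290,150:350];b=cv2.imread("pics/side3.png")[100:290,170:370]
cv2.imwrite("pics/c3.png",cv2.resize(np.hstack([a,b]),None,fx=2,fy=2))
E
```

```text
[462.5312948  -50.64895171 159.10396765] [-2.62504319e-01  9.64928789e-01 -9.91340934e-05  1.97627457e-03] [-0.35492093  2.40053864 -0.07210786]
[]
[([309.0, 156.7], 0.8)]
```

View pics/c3.png

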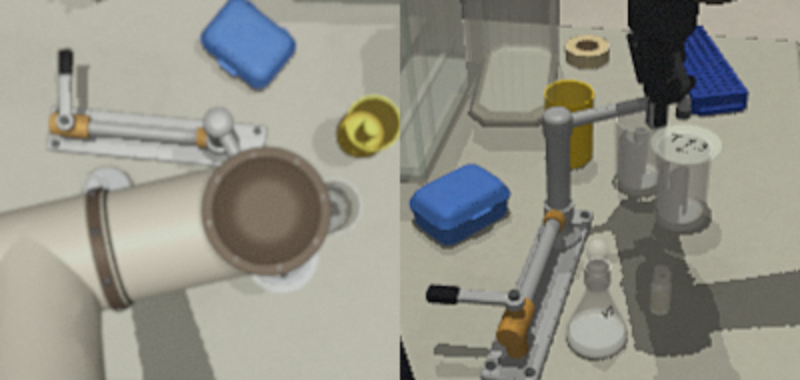

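Call:
{"method": "play_rows", "body": {"motion": [0,0.3,-0.9,0,0,0,5,0,0.7,-1.7,0,0,0,10,0,1.2,-2.5,0,0,0,15,0,1.6,-3.2,0,0,0,20,0,1.9,-3.6,0,0,0,22]}}

```text
clock: 5.65
position: [480.5, -86.2, 157.8]
ee_rot: [-0.441, 0.898, 0.0, 0.0]
contact_force: [-1.2, 1.3, 0.5]
gripper_width: 0.3
```

```bash
python3 - <<'E'
from h import *
s=arm.read_state();print(s["position"],s["ee_rot"],s["contact_force"])
for n in("top","side"):
    p,d=arm.get_image(n); cv2.imwrite(f"pics/{n}4.png",p[:,:,::-1])
    for r in arm.place_of("nozzle",n): print(n,np.round(r["uv"],1),r["confidence"],atz(n,r["uv"],147))
a=cv2.imread("pics/top4.png")[100:290,150:350];b=cv2.imread("pics/side4.png")[100:290,170:370]
cv2.imwrite("pics/c4.png",cv2.resize(np.hstack([a,b]),None,fx=2,fy=2))
E
```

```text
[480.51379259 -86.19232621 157.78397364] [-4.40689526e-01  8.97659529e-01  3.14442381e-06  3.33926306e-04] [-1.17760437  1.30077379  0.54785835]
side [296.7 146.1] 0.88 [ 471.06922893 -143.79527568  147.        ]
side [249.9 223.6] 0.66 [539.22262013 160.3356077  147.        ]
```

View pics/c4.png

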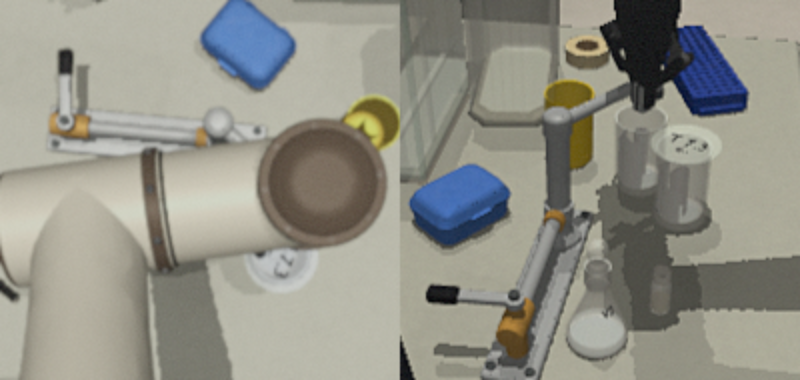

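Call:
{"method": "play_rows", "body": {"motion": [0,-2,1.5,0,0,0,0,0,-5,5,3,0,0,0,0,-7,11,6,0,0,-10,0,-8,17,6,0,0,-20,0,-8,23,6,0,0,-30]}}

```text
clock: 6.48
position: [402.4, 112.9, 217.6]
ee_rot: [-0.223, 0.975, 0.0, 0.001]
contact_force: [1.4, -0.2, 1.0]
gripper_width: -0.2
```

```bash
cat > look.py <<'E'
from h import *
import sys
k=sys.argv[1]
s=arm.read_state();print(s["clock"],s["position"],s["ee_rot"],s["contact_force"])
for n in("top","side"):
    p,d=arm.get_image(n); cv2.imwrite(f"pics/{n}{k}.png",p[:,:,::-1]); np.save(f"{n}_p.npy",p);np.save(f"{n}_d.npy",d)
    for r in arm.place_of("nozzle",n): print(n,np.round(r["uv"],1),r["confidence"],atz(n,r["uv"],147).round(1))
P=cloud("top",np.load("top_d.npy"))
q=P[120:260,220:340].reshape(-1,3)
q=q[(q[:,2]>172)&(q[:,2]<192)]; dd=q[:,:2]-[571,-14.2]; rr=np.hypot(*dd.T); q=q[(rr>30)&(rr<170)];dd=dd[(rr>30)&(rr<170)]
print(len(q)); a=np.degrees(np.arctan2(dd[:,1],dd[:,0]))%360; print("ang",np.median(a),a.std(), rr.max())
S=3
def crop(n,im,c0,c1,marks):
    a=cv2.resize(im[c0[1]:c1[1],c0[0]:c1[0],::-1],None,fx=4,fy=4,interpolation=cv2.INTER_CUBIC)
    for c,z,r,col in marks:
        pts=[proj(n,(c[0]+r*np.cos(t),c[1]+r*np.sin(t),z)) for t in np.linspace(0,6.3,60)]
        cv2.polylines(a,[((np.array(pts)+.5-c0)*4).astype(int)],False,col,1)
    return a
m=[((485,-148),0,33.5,(0,0,255)),((485,-148),106,33.5,(0,255,0))]
A=crop("top",np.load("top_p.npy"),(250,140),(345,235),m);B=crop("side",np.load("side_p.npy"),(240,125),(335,220),m)
cv2.imwrite(f"pics/c{k}.png",np.hstack([A,B]))
E
python3 look.py 5
```

```text
6.475 [402.41793386 112.90111132 217.60505352] [-2.22778056e-01  9.74868304e-01  4.85350763e-04  1.22143810e-03] [ 1.40898305 -0.23699614  1.02912205]
top [313.8 209.8] 0.92 [ 467.6 -138.6  147. ]
side [294.3 150.7] 0.7 [ 475.2 -121.5  147. ]
452
ang 229.57018989569917 3.7883512802025607 163.62698255946444
```

View pics/c5.png

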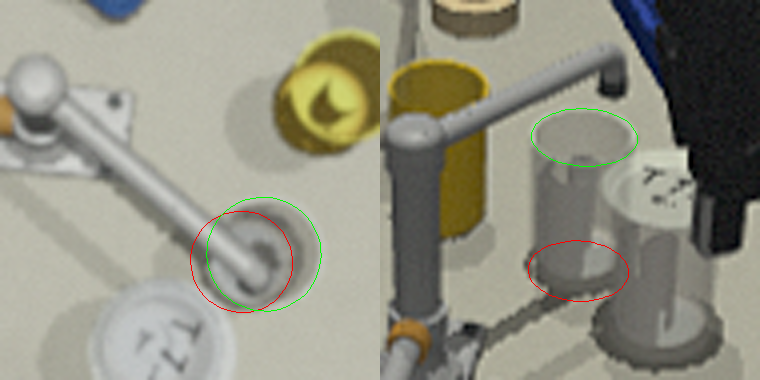

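View pics/top5.png

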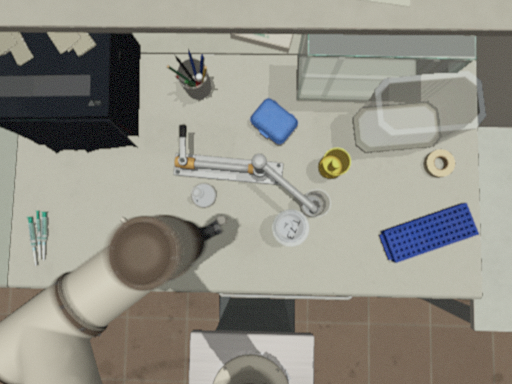

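```bash
python3 - <<'E'
from h import *
def crop(n,im,c0,c1,c,s=8):
    a=cv2.resize(im[c0[1]:c1[1],c0[0]:c1[0]],None,fx=s,fy=s,interpolation=cv2.INTER_CUBIC)
    for z,r,col in((0,33.5,(0,0,255)),(106,33.5,(0,255,0))):
        pts=[proj(n,(c[0]+r*np.cos(t),c[1]+r*np.sin(t),z)) for t in np.linspace(0,6.3,60)]
        cv2.polylines(a,[((np.array(pts)+.5-c0)*s).astype(int)],False,col,1)
    return a
R=[]
for c in((485,-148),(484,-153)):
    t=cv2.imread("pics/top0.png");s=cv2.imread("pics/side5.png")
    R.append(np.hstack([crop("top",t,(290,180),(338,225),c,6),crop("side",s,(265,145),(325,190+15),c,6)[:270]]) if 0 else np.hstack([cv2.copyMakeBorder(crop("top",t,(290,180),(338,225),c,6),0,30,0,0,0),crop("side",s,(262,148),(322,198),c,6)]))
cv2.imwrite("pics/fit.png",np.vstack(R)); print(np.vstack(R).shape)
E
```

```text
(600, 648, 3)
```

View pics/fit.png

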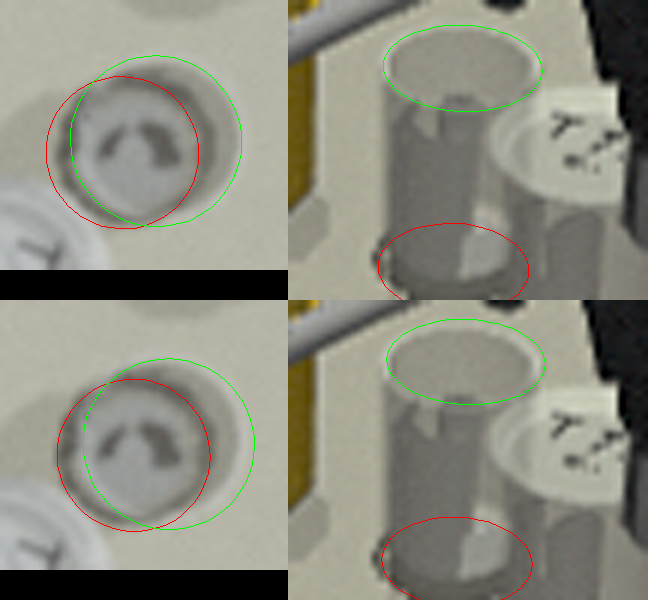

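Call:
{"method": "play_rows", "body": {"motion": [0,2,-6,0,0,0,10,0,4,-12,0,0,0,20,0,5,-17,0,0,0,30,0,5.5,-18,-4,0,0,38,0,5.5,-18,-6,0,0,38]}}

```text
clock: 7.3
position: [456.8, -71.9, 154.4]
ee_rot: [-0.529, 0.849, 0.001, -0.002]
contact_force: [-0.2, 0.9, 0.1]
gripper_width: -0.2
```

```bash
python3 -c "
from h import *
s=arm.read_state();print(s['position'],s['ee_rot'],s['contact_force'])"
```

```text
[456.76130868 -71.9297765  154.44307798] [-5.28705294e-01  8.48803712e-01  7.38810121e-04 -1.55706617e-03] [-0.15359292  0.92265126  0.06118535]
```

Call:
{"method": "play_rows", "body": {"motion": [0,0.8,-0.5,0.2,0,0,0,0,1.6,-1.1,0.2,0,0,0,0,2.3,-1.6,0.2,0,0,0,0,2.3,-1.6,0.2,0,0,0]}}

```text
clock: 7.8
position: [482.1, -84.7, 159.0]
ee_rot: [-0.53, 0.848, -0.0, 0.001]
contact_force: [0.0, -0.3, -0.3]
gripper_width: -0.2
```

Call:
{"method": "play_rows", "body": {"motion": [0,0.3,-0.4,0,0,0,0,0,0.6,-0.8,0,0,0,0,0,1.0,-1.2,0,0,0,0,0,1.0,-1.2,0,0,0,0,0,1.0,-1.2,0,0,0,0]}}

```text
clock: 8.43
position: [491.1, -96.8, 158.4]
ee_rot: [-0.531, 0.848, -0.0, -0.0]
contact_force: [0.2, 0.6, 0.1]
gripper_width: 0.1
```

Call:
{"method": "play_rows", "body": {"motion": [0,-2,1.5,0,0,0,0,0,-5,5,3,0,0,0,0,-7,11,6,0,0,-10,0,-8,17,6,0,0,-20,0,-8,23,6,0,0,-30]}}

```text
clock: 9.05
position: [413.3, 103.7, 218.7]
ee_rot: [-0.32, 0.947, 0.0, 0.001]
contact_force: [0.1, -0.2, 0.1]
gripper_width: 0.3
```

```bash
python3 look.py 6
```

```text
9.05 [413.30101936 103.66839373 218.74938213] [-3.20370206e-01  9.47291559e-01  2.57879668e-04  1.25141583e-03] [ 0.09241025 -0.21467682  0.05739797]
top [320.3 204.1] 0.84 [ 480.7 -153.1  147. ]
top [205.3 192.9] 0.22 [501.  106.4 147. ]
side [288.  192.2] 0.61 [474.8  48.  147. ]
side [290.1 143.3] 0.57 [ 488.4 -154.9  147. ]
453
ang 237.44398876440553 3.7653701266418618 164.81852001243382
```

View pics/c6.png

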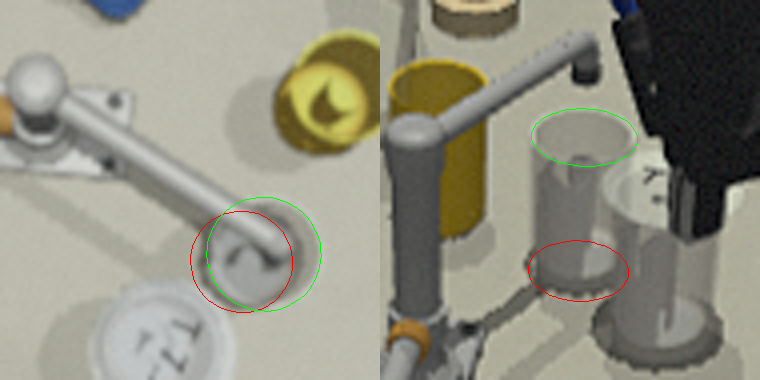

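```bash
python3 - <<'E'
from h import *
P=cloud("top",np.load("top_d.npy")).reshape(-1,3)
P=P[np.isfinite(P).all(1)]
ys=range(80,400,20)
print("y",list(ys))
for x in range(540,860,20):
    print(x,[int(q.max()) if len(q:=P[(P[:,0]>=x)&(P[:,0]<x+20)&(P[:,1]>=y)&(P[:,1]<y+20)&(P[:,2]<600)][:,2]) else -1 for y in ys])
d=22.5
ax=np.array([586,174.5])
for th in(2,15,30,45,60,75,85.4,88):
    t=np.radians(th);r=70;print(th,(ax+r*np.array([np.cos(t),np.sin(t)])-23.5*np.array([-np.sin(t),np.cos(t)])).round(1))
E
```

```text
y [80, 100, 120, 140, 160, 180, 200, 220, 240, 260, 280, 300, 320, 340, 360, 380]
540 [15, 13, 13, 14, 12, 12, 12, 3, 1, 1, 2, 2, 2, 3, 3, 2]
560 [65, 65, 66, 69, 93, 90, 62, 4, 2, 2, 2, 2, 1, 1, 4, 3]
580 [65, 65, 64, 70, 98, 95, 65, 2, 1, 2, 2, 4, 3, 3, 2, 2]
600 [14, 15, 15, 14, 92, 91, 17, 2, 2, 2, 5, 2, 2, 2, 2, 2]
620 [2, 2, 3, 2, 90, 91, 3, 3, 1, 3, 1, 70, 74, 77, 105, 124]
640 [3, 2, 3, 3, 94, 93, 2, 1, 2, 2, 3, 202, 208, 206, 207, 207]
660 [2, 2, 2, 2, 94, 94, 4, 2, 2, 2, 1, 208, 208, 208, 208, 209]
680 [3, 1, 1, 4, 2, 2, 2, 2, 4, 3, 2, 207, 208, 209, 209, 209]
700 [2, 3, 1, 3, 3, 3, 2, 4, 3, 3, 2, 208, 210, 208, 208, 208]
720 [2, 2, 2, 1, 2, 3, 2, 2, 2, 2, 2, 207, 208, 208, 206, 206]
740 [417, 416, 416, 417, 416, 416, 416, 416, 417, 417, 416, 416, 417, 416, 417, 416]
760 [417, 417, 417, 417, 417, 417, 416, 416, 417, 416, 416, 416, 416, 417, 416, 416]
780 [417, 417, 416, 416, 417, 416, 417, 416, 416, 416, 416, 416, 417, 416, 415, 416]
800 [2, 95, 123, 79, 100, 126, 1, 4, 3, 2, 2, 207, 208, 214, 214, 217]
820 [2, 2, 144, 139, 130, 142, -2, 2, 3, 3, 4, 207, 208, 213, 216, 218]
840 [3, 2, 2, 141, -1, -1, 0, 2, 2, 3, 2, 206, 207, 207, 214, 216]
2 [656.8 153.5]
15 [659.7 169.9]
30 [658.4 189.1]
45 [652.1 207.4]
60 [641.4 223.4]
75 [626.8 236. ]
85.4 [615.  242.4]
88 [611.9 243.6]
```

Call:
{"method": "play_rows", "body": {"motion": [0,5,0.8,0,0,0,-7,0,10,1.5,0,0,0,-14,0,15,2.3,0,0,0,-21,0,20,3,0,0,0,-28,0,23.5,3.3,0,0,0,-35]}}

```text
clock: 9.88
position: [650.8, 133.5, 216.5]
ee_rot: [-0.02, 1.0, -0.0, -0.001]
contact_force: [-0.5, -0.2, 0.6]
gripper_width: -0.1
```

Call:
{"method": "play_rows", "body": {"motion": [0,0,0,0,0,0,0,0,0,0,-4,0,0,0,0,0,0,-8,0,0,0,0,0,0,-8,0,0,0]}}

```text
clock: 10.38
position: [645.8, 133.3, 134.3]
ee_rot: [-0.023, 1.0, -0.001, -0.004]
contact_force: [-0.5, -0.5, 0.5]
gripper_width: -0.1
```

```bash
python3 - <<'E'
from h import *
s=arm.read_state();print(s["position"],s["ee_rot"],s["contact_force"],s["joints"])
for n in("top","side"):
    p,d=arm.get_image(n); cv2.imwrite(f"pics/{n}7.png",p[:,:,::-1])
a=cv2.imread("pics/top7.png")[80:270,130:330];b=cv2.imread("pics/side7.png")[130:320,120:320]
cv2.imwrite("pics/c7.png",cv2.resize(np.hstack([a,b]),None,fx=2,fy=2))
E
```

```text
[645.79802197 133.30722499 134.2888267 ] [-0.02303941  0.99972496 -0.00141642 -0.00414414] [-0.49543294 -0.50363069  0.54575626] [ 4.47947861e-01  5.21737353e-01 -2.20533146e-02 -9.71567602e-04
 -1.03572496e+00 -1.97216180e+00]
```

View pics/c7.png

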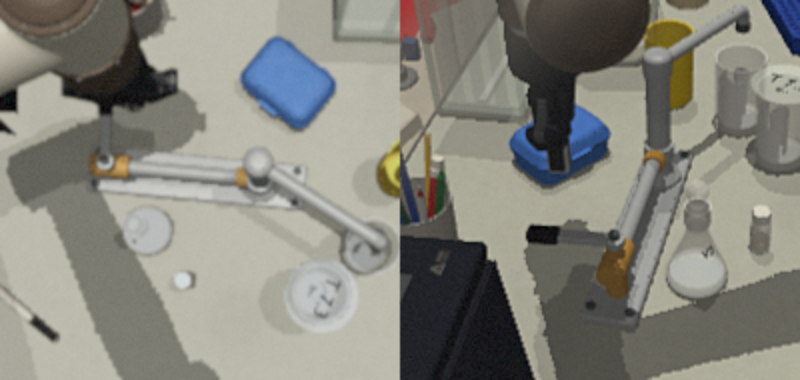

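Call:
{"method": "play_rows", "body": {"motion": [0,0.2,0,-3,0,0,0,0,0.3,0,-5.7,0,0,0,0,0.3,0,-5.7,0,0,0]}}

```text
clock: 10.85
position: [651.6, 135.0, 81.0]
ee_rot: [-0.023, 1.0, -0.0, -0.0]
contact_force: [-0.7, 1.3, 0.2]
gripper_width: -0.1
```

```bash
python3 - <<'E'
from h import *
ax=np.array([586,174.5])
for th,r in((2,64),(15,63),(30,61),(45,58),(60,55),(75,52),(85.4,50),(88,50)):
    t=np.radians(th);print(th,(ax+r*np.array([np.cos(t),np.sin(t)])-(23.5 if r>55 else 21.5)*np.array([-np.sin(t),np.cos(t)])).round(1))
E
```

```text
2 [650.8 153.2]
15 [652.9 168.1]
30 [650.6 184.6]
45 [643.6 198.9]
60 [632.1 211.4]
75 [620.2 219.2]
85.4 [611.4 222.6]
88 [609.2 223.7]
```

Call:
{"method": "play_rows", "body": {"motion": [0,0,0.8,-0.3,0,0,0,0,0,1.6,-0.3,0,0,0,0,0,2.4,-0.3,0,0,5,0,0.1,3.3,-0.3,0,0,13,0,0,4.2,-0.3,0,0,20]}}

```text
clock: 11.48
position: [653.3, 178.4, 79.4]
ee_rot: [-0.199, 0.98, 0.0, 0.002]
contact_force: [2.2, -1.7, -0.8]
gripper_width: -0.2
```

```bash
python3 - <<'E'
from h import *
s=arm.read_state();print(s["position"],s["ee_rot"],s["contact_force"])
for n in("top","side"):
    p,d=arm.get_image(n); cv2.imwrite(f"pics/{n}8.png",p[:,:,::-1])
a=cv2.imread("pics/top8.png")[80:270,130:330];b=cv2.imread("pics/side8.png")[130:320,120:320]
cv2.imwrite("pics/c8.png",cv2.resize(np.hstack([a,b]),None,fx=2,fy=2))
E
```

```text
[653.2636214  178.36490299  79.37648485] [-1.98914559e-01  9.80014905e-01  8.07663033e-05  1.94339432e-03] [ 2.22695875 -1.70157149 -0.75992611]
```

View pics/c8.png

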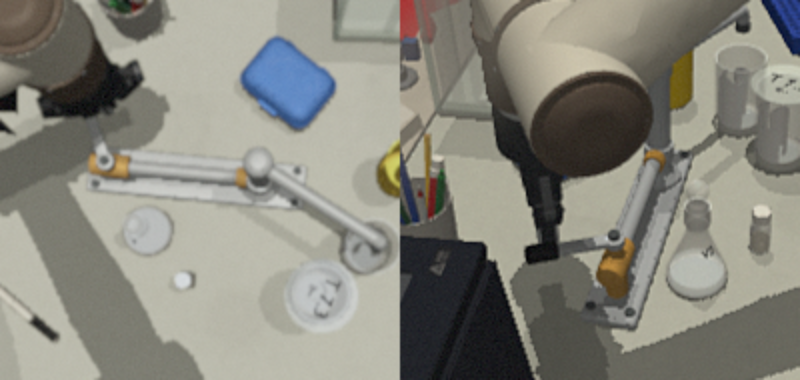

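Call:
{"method": "play_rows", "body": {"motion": [0,-0.3,0.7,-0.4,0,0,5,0,-0.6,1.4,-0.4,0,0,12,0,-1.1,2.1,-0.4,0,0,19,0,-1.6,2.7,-0.4,0,0,26,0,-2.1,3.3,-0.4,0,0,33]}}

```text
clock: 12.2
position: [632.0, 211.1, 74.9]
ee_rot: [-0.468, 0.884, -0.0, 0.002]
contact_force: [1.7, -0.0, 0.7]
gripper_width: 0.2
```

```bash
python3 - <<'E'
from h import *
s=arm.read_state();print(s["position"],s["ee_rot"],s["contact_force"])
for n in("top","side"):
    p,d=arm.get_image(n); cv2.imwrite(f"pics/{n}9.png",p[:,:,::-1])
a=cv2.imread("pics/top9.png")[80:270,130:330];b=cv2.imread("pics/side9.png")[130:320,120:320]
cv2.imwrite("pics/c9.png",cv2.resize(np.hstack([a,b]),None,fx=2,fy=2))
E
```

```text
[632.00893535 211.10683942  74.92177008] [-4.67799652e-01  8.83832514e-01 -1.55480643e-04  1.88403774e-03] [ 1.65548391 -0.01257027  0.68181361]
```

View pics/c9.png

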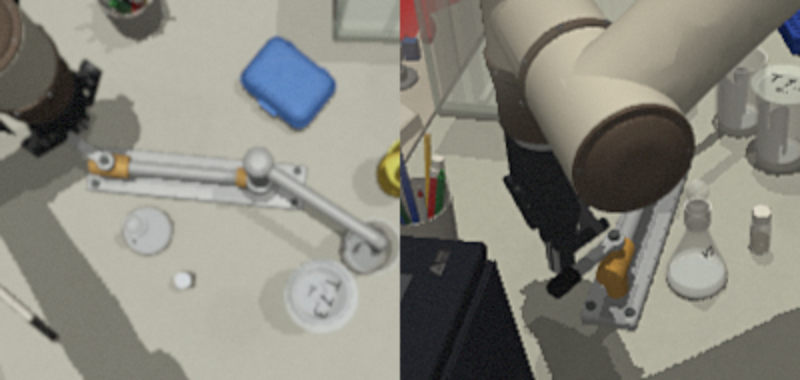

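Call:
{"method": "play_rows", "body": {"motion": [0,-0.5,0.4,0,0,0,6,0,-1.0,0.7,0,0,0,12,0,-1.4,0.9,0,0,0,17,0,-1.8,1.1,0,0,0,22,0,-2.0,1.2,0,0,0,26]}}

```text
clock: 12.92
position: [611.8, 222.9, 74.5]
ee_rot: [-0.653, 0.757, -0.0, 0.001]
contact_force: [1.3, 0.5, -0.7]
gripper_width: 0.1
```

Call:
{"method": "play_rows", "body": {"motion": [0,-0.1,0,0,0,0,0,0,-0.1,0,0,0,0,0]}}

```text
clock: 13.18
position: [609.9, 222.2, 74.0]
ee_rot: [-0.653, 0.757, -0.0, 0.0]
contact_force: [0.6, 0.7, 0.1]
gripper_width: -0.0
```

Call:
{"method": "play_rows", "body": {"motion": [0,-0.2,0,0,0,0,0,0,-0.2,0,0,0,0,0]}}

```text
clock: 13.42
position: [609.3, 222.4, 74.1]
ee_rot: [-0.654, 0.757, -0.001, 0.001]
contact_force: [5.6, -0.7, -1.7]
gripper_width: -0.2
```

Call:
{"method": "play_rows", "body": {"motion": [0,-0.2,0,0,0,0,0,0,-0.2,0,0,0,0,0]}}

```text
clock: 13.68
position: [609.1, 222.5, 74.2]
ee_rot: [-0.654, 0.757, -0.002, 0.003]
contact_force: [9.2, -1.2, -4.1]
gripper_width: 0.0
```

```bash
python3 - <<'E'
from h import *
s=arm.read_state();print(s["position"],s["contact_force"])
for n in("top","side"):
    p,d=arm.get_image(n); cv2.imwrite(f"pics/{n}10.png",p[:,:,::-1])
a=cv2.imread("pics/top10.png")[80:270,130:330];b=cv2.imread("pics/side10.png")[130:320,120:320]
cv2.imwrite("pics/c10.png",cv2.resize(np.hstack([a,b]),None,fx=2,fy=2))
E
```

```text
[609.05238264 222.49306251  74.2268166 ] [ 9.15617923 -1.21528246 -4.06340315]
```

View pics/c10.png

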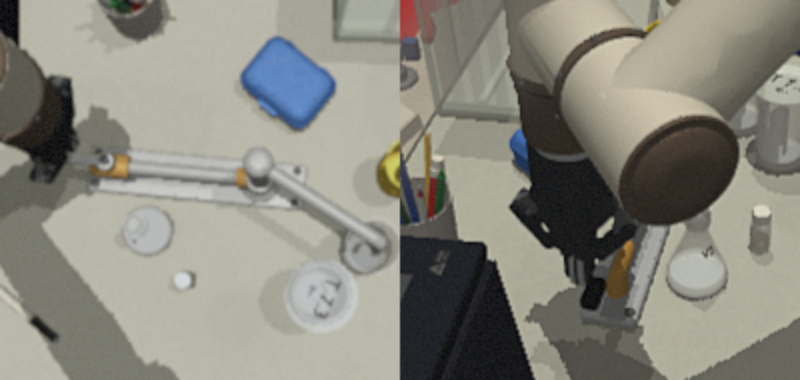

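Call:
{"method": "play_rows", "body": {"motion": [0,1.5,-0.3,0,0,0,0,0,3.5,-1,0,0,0,0,0,4,-1.5,5,0,0,0,0,4,-2,11,0,0,0,0,4,-2,16,0,0,0]}}

```text
clock: 14.4
position: [645.7, 201.5, 235.6]
ee_rot: [-0.653, 0.757, 0.0, -0.001]
contact_force: [1.5, 0.9, 0.3]
gripper_width: 0.4
```

Call:
{"method": "play_rows", "body": {"motion": [0,-6,0,0,0,0,0,0,-12,0,0,0,0,0,0,-18,0,0,0,0,0,0,-24,0,0,0,0,0,0,-24,0,0,0,0,0]}}

```text
clock: 15.02
position: [401.9, 200.8, 233.8]
ee_rot: [-0.655, 0.756, 0.001, -0.001]
contact_force: [0.8, 0.4, -0.6]
gripper_width: -0.1
```

```bash
python3 look.py 11; python3 - <<'E'
from h import *
a=cv2.imread("pics/top11.png")[100:270,130:350];b=cv2.imread("pics/side11.png")[120:290,170:370]
cv2.imwrite("pics/d11.png",np.hstack([cv2.resize(a,None,fx=1.85,fy=1.85),cv2.resize(b,(370,314))]))
P=cloud("top",np.load("top_d.npy")).reshape(-1,3)
q=P[(P[:,2]>78)&(P[:,2]<102)&(P[:,1]>195)&(P[:,1]<275)&(P[:,0]>550)&(P[:,0]<640)]
print(len(q),q.min(0),q.max(0)); m=q[:,1]>215; d=q[:,:2]-[586,174.5]; print(np.degrees(np.arctan2(d[:,1],d[:,0])).mean())
for t in("open_beaker","covered_beaker","stoppered_flask","capped_vial"):
  for n in("top","side"): print(t,n,[(np.round(r["uv"],1).tolist(),round(r["confidence"],2)) for r in arm.place_of(t,n)])
E
```

```text
15.025 [401.93533085 200.82951045 233.75201432] [-6.54702491e-01  7.55885373e-01  5.77756738e-04 -1.27148214e-03] [ 0.77857894  0.43610625 -0.56200229]
top [320.  201.2] 0.82 [ 487.2 -152.4  147. ]
top [209.6 196.6] 0.47 [492.8  96.4 147. ]
side [290.6 142.4] 0.66 [ 487.6 -159.4  147. ]
451
ang 237.506721277426 3.789499345965193 164.7876135821085
190 [581.20151071 195.00571291  82.09881816] [600.58663917 264.06056445  95.08641986]
86.32246276132967
open_beaker top [([308.6, 204.9], 0.95), ([329.1, 167.6], 0.68)]
open_beaker side [([257.0, 179.5], 0.75), ([288.5, 189.2], 0.64), ([302.2, 250.2], 0.26)]
covered_beaker top [([289.4, 226.8], 0.81)]
covered_beaker side [([308.3, 209.0], 0.96)]
stoppered_flask top [([207.2, 193.6], 0.97)]
stoppered_flask side [([267.0, 266.2], 0.9), ([290.9, 192.6], 0.74)]
capped_vial top [([222.2, 220.4], 0.48)]
capped_vial side [([299.0, 255.5], 0.57)]
```

View pics/d11.png

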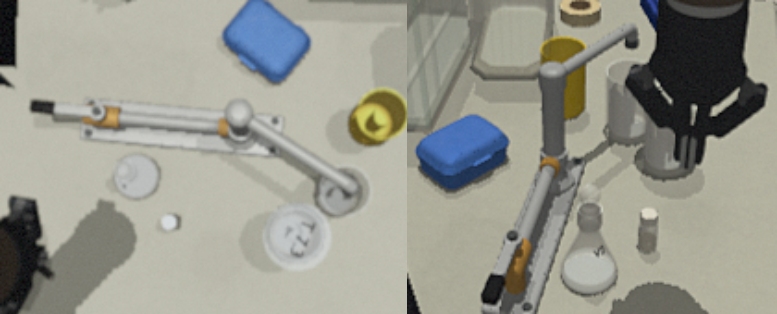

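View pics/c11.png

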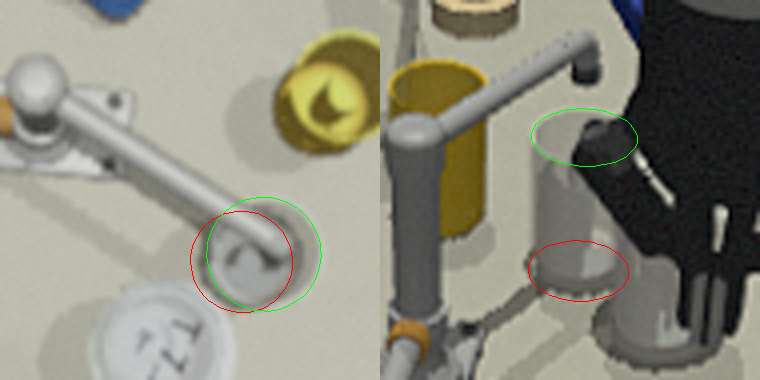

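```bash
python3 -c "
from bench import arm
print(arm.job_done())"
```

```text
the job is handed in; nothing more can be done
None
```

The spout's nozzle now stands over the open beaker and the lever is in its open position. I handed the job in at about 15 s of the 64 s allowed.

I pushed the spout round with the shut fingertips in two pushes, with a camera check after each. Then I pushed the lever anticlockwise until it met its stop, and moved the arm clear of everything.

**Spout:** it stands at 237.5° in the world frame, and the open beaker lies at about 237.4 to 237.8° seen from the column. In the side view the nozzle is on the beaker's centre line. One reading disagreed slightly: the network put the beaker's origin a few millimetres away, giving about 236.6°. That is still well inside the beaker's rim.

**Lever:** it measures about 86° against an expected 85.4° for fully open. At the stop the push force rose from about 1 N to 9 N, which was the highest in any reading after a move.

**Vessels:** all four are still standing where they were, within the few millimetres of scatter in the camera detections. They were only checked with the cameras, and the robot touches nothing.

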